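# Reload the drying cupboard through its top half-door and zero the peak pointer

### The job

Start a new drying run in the bench cupboard: swing open the top half of its split door, leaving the bottom half shut and bolted, stand the white dry cup that is inside upright on the dark wooden ware board, and stand every brown damp cup upright on the shelf inside. Then shut the top half fully and, last of all, turn the peak pointer's knob on the thermometer back to its zero stop. Leave the glaze jar and the brush where they are.

Things in the scene. Friction and masses are not known exactly. Their poses are not given: they have to be found in the camera images.
- cupboard: Fixed drying cupboard, teal doors. Origin: middle of its 190 (x) by 290 (y) mm footprint, at bench level; own -x is the front (doors), facing roughly world -y. Shelf floor inside: 110 mm up, own x -83 to +85, y -135 to +135 mm. Side and rear walls reach 200 mm up; a 12 mm lip runs along the shelf's front. No fixed roof: with the top leaf (which carries the roof) open, the shelf is open from above.
- top_leaf (a joint): Opening of the door's top half, rad: 0 shut, stop at 1.75; anticlockwise from above, towards the cupboard's own -x. One piece: a teal front (125 to 200 mm above the bench, 290 mm wide) and a hood, the 190 by 290 mm roof (top face 208 mm up), which swings out with it. At 1.57 the hood is clear of the shelf and stands over the bench in front. No latch; hinge friction 0.15 N m keeps it where left.
- top_handle (a point): Steel upright round handle on top of the top leaf's hood: 20 mm in diameter, 45 mm tall (208 to 253 mm above the bench). This point is on its axis, half-way up (231 mm above the bench). It is about 200 mm from the hinge line and moves with the leaf.
- top_hinge (a point): Point on the vertical hinge line of the split door (front corner of the cupboard, own x -95, y -145 mm), at the height of the handle's point.
- bottom_leaf (a joint): Opening angle of the teal bottom half of the split door, rad: 0 shut. It must stay shut.
- bolt (a joint): Small steel slide bolt on the front of the bottom leaf: 0 fully bolted, up to 0.03 m drawn. It must stay bolted.
- dry_mid (a point): White, dry cup that starts on the cupboard's shelf: straight open tumbler, 50 mm outer diameter, 70 mm tall, wall 5 mm, about 160 g. This point is on its axis half-way up; z axis along the cup, pointing out of its mouth.
- ware_board: Dark wooden ware board fixed flat on the bench, 130 by 130 mm, 12 mm thick. Origin: centre of its underside; x and y along its sides. Room for the one dry cup.
- knob_grip (a point): Reset knob on the grey thermometer box (120 by 120 by 46 mm, white dial facing up, fixed in front of the cupboard): black upright grip bar 38 mm long, 13 mm wide, 28 mm tall, over a 38 mm disc. The point is on the vertical turning axis, 71 mm above the bench (bar top at 82 mm). Its own x axis lies along the bar, towards the red pointer, and turns with it.
- peak_knob (a joint): Angle of the knob and its red peak pointer, rad: 0 is the zero stop (beside a small steel pin on the dial), larger is clockwise seen from above, up to 4.2. Turn it anticlockwise, seen from above, to bring it back. Light friction, about 0.03 N m; stays where it is left.
- glaze_jar: Bystander: small glaze jar with blue cap standing on the bench, 54 mm in diameter, 60 mm tall; origin at its underside. Leave alone.
- slip_brush: Bystander: brush lying on the bench, 140 mm long. Leave alone.
- damp1_mid (a point): Brown damp clay cup (two or three of the three are present) standing on the bench, same shape as the dry cup: straight open tumbler, 50 mm outer diameter, 70 mm tall, wall 5 mm, 130 to 220 g. This point is on its axis half-way up; z axis along the cup, pointing out of its mouth.
- damp2_mid (a point): Brown damp clay cup (two or three of the three are present) standing on the bench, same shape as the dry cup: straight open tumbler, 50 mm outer diameter, 70 mm tall, wall 5 mm, 130 to 220 g. This point is on its axis half-way up; z axis along the cup, pointing out of its mouth.
- damp3_mid (a point): Brown damp clay cup (two or three of the three are present) standing on the bench, same shape as the dry cup: straight open tumbler, 50 mm outer diameter, 70 mm tall, wall 5 mm, 130 to 220 g. This point is on its axis half-way up; z axis along the cup, pointing out of its mouth.
Mind the look-alikes: they are no part of the job. What is shaped like the part that bears damp2_mid but pink or yellow is not meant. Leave any red look-alike of the part that bears damp3_mid alone.

How it is judged:
On the way, in this order (a step that is already met when the one before it is completed fails the run):
1. the top half of the door is swung open (over 1.2 rad) (value of joint top_leaf above 1.2 rad and value of joint bottom_leaf below 0.05 rad and value of joint bolt below 0.008 m), for 0.2 s.
2. the dry cup stands on the ware board and every damp cup stands on the shelf (x of dry_mid in the frame of ware_board between -0.06 and 0.06 m and y of dry_mid in the frame of ware_board between -0.06 and 0.06 m and z of dry_mid in the frame of ware_board between 0.039 and 0.055 m and angle between each of dry_mid, damp1_mid, damp2_mid, damp3_mid's own z axis and vertical below 0.12 rad and x of damp1_mid in the frame of cupboard between -0.07 and 0.07 m and y of damp1_mid in the frame of cupboard between -0.125 and 0.125 m and z of damp1_mid in the frame of cupboard between 0.137 and 0.153 m and x of damp2_mid in the frame of cupboard between -0.07 and 0.07 m and y of damp2_mid in the frame of cupboard between -0.125 and 0.125 m and z of damp2_mid in the frame of cupboard between 0.137 and 0.153 m and x of damp3_mid in the frame of cupboard between -0.07 and 0.07 m and y of damp3_mid in the frame of cupboard between -0.125 and 0.125 m and z of damp3_mid in the frame of cupboard between 0.137 and 0.153 m), for 0.3 s.
3. the top half of the door is shut (value of joint top_leaf below 0.05 rad and x of damp1_mid in the frame of cupboard between -0.07 and 0.07 m and y of damp1_mid in the frame of cupboard between -0.125 and 0.125 m and z of damp1_mid in the frame of cupboard between 0.137 and 0.153 m and angle between each of damp1_mid, damp2_mid, damp3_mid's own z axis and vertical below 0.12 rad and x of damp2_mid in the frame of cupboard between -0.07 and 0.07 m and y of damp2_mid in the frame of cupboard between -0.125 and 0.125 m and z of damp2_mid in the frame of cupboard between 0.137 and 0.153 m and x of damp3_mid in the frame of cupboard between -0.07 and 0.07 m and y of damp3_mid in the frame of cupboard between -0.125 and 0.125 m and z of damp3_mid in the frame of cupboard between 0.137 and 0.153 m), for 0.2 s.
4. the peak pointer is back at its zero stop (value of joint peak_knob below 0.08 rad), for 0.2 s.
At the end, for the whole second after the job is handed in: Top leaf within 0.05 rad of shut and still, bottom leaf within 0.05 rad of shut and its bolt drawn less than 8 mm, knob within 0.08 rad of its zero stop, every damp cup standing on the cupboard's shelf and the dry cup standing with its centre on the ware board (upright within 0.12 rad, at rest) (all of step 3 and value of joint peak_knob below 0.08 rad and value of joint bottom_leaf below 0.05 rad and value of joint bolt below 0.008 m and x of dry_mid in the frame of ware_board between -0.06 and 0.06 m and y of dry_mid in the frame of ware_board between -0.06 and 0.06 m and z of dry_mid in the frame of ware_board between 0.039 and 0.055 m and angle between dry_mid's own z axis and vertical below 0.12 rad and linear speed of each of damp1, damp2, damp3, dry below 0.03 m/s and velocity of joint top_leaf below 0.05 rad/s); the robot touches nothing.
It fails at once if the bottom half of the door is opened or unbolted (value of joint bottom_leaf above 0.08 rad or value of joint bolt above 0.012 m).
It fails at once if the glaze jar or the brush is moved by more than 3 cm (distance of any of glaze_jar, slip_brush from where it was at the start of the episode above 0.03 m).
Of damp1, damp2, damp3 only 2 to 3 are there at a start; the rules pass over those that are not, and their reading is None.
At some moment in a run one of damp1, damp2, damp3 may be knocked a few centimetres aside while the robot is not near it.
It also fails if it takes over 210 s, if anything falls off the work surface, if the arm or the gripper's body presses on something with over 40 N, if the wrist force passes 120 N, or if a joint passes its speed limit or range.

### The arm

A 6-joint arm with a two-finger parallel gripper is mounted at the origin on the work surface. World frame = base frame: x ahead of the robot, y to its left, z up, the work surface at z = 0. Lengths are in m, angles in rad, forces in N, time in s.
With the tool pointing down it reaches from about 0.375 to 0.975 m from the base axis. Payload 3.8 kg.
Tool frame: the origin (TCP) lies at the very end of the fingers, on their centre line; the grasp point (between the pads) lies 19 mm behind it; z points along the fingers, y is the line along which they close (so a half turn about z gives the same grasp; the last joint's range is limited). The gripper opens to 85 mm and grips with 20 to 120 N. Pads are 22 mm wide; open, the fingers measure 114 mm over their backs; the gripper's body (76 mm by 85 mm) begins 54 mm behind the grasp point. The pads swing forward as they close: fully open they stand 13 mm farther back than shut.
Start: joints at [-1.368, 0.264, 1.604, -0, 1.274, -0.037], TCP at [0.16, -0.656, 0.231] pointing down, gripper open.
Joint ranges: [-2.63, 2.63], [-0.94, 2.18], [0.31, 2.57], [-1.31, 4.45], [0, 2.66], [-2.55, 2.55]. Speed limits (rad/s): [2.57, 2.57, 3.14, 3.14, 3.14, 3.14].

### API

Orientations are given as a rotation vector (axis times angle).
In Python, from workcell import monitor, viewer, job gives the robot as it stands. The module is installed in compiled form; this text tells all that it offers.
- The arm moves only by the tool step_arm, never from a script. Its argument "series" is one flat list of numbers, 4 for each row, row after row: the shift along the tool's x, y, z in m, then the turn about the tool's z in rad. A call has 1 to 8 rows; each row is the pose to reach, as a shift and turn from the pose commanded when the call began, along the tool's axes at that moment; what a row does not reach only later rows make up. A row lasts 1/8 s, in which the tool goes at most 62.5 mm and 10.7 degrees, less where a joint would pass 70% of its speed; a pose out of reach is approached as far as the arm can. A call with a gripper value outside its range is refused whole. "gripper" is the opening, from 0 (shut) to 1 (fully open), set as the call begins (left out, the last holds). The fingers move at their own pace and stop on an object; "newtons" is the grip in N (left out, the last holds). Time passes only in rows, so rows that repeat a pose let the fingers close. It gives the time, the measured TCP pose, the force, the opening and the grip force at its end, in the units of the state.
- monitor.read_state(): the state, without advancing time (a new reading comes with each control period).
- viewer.read_camera(name): name is "scene" or "side" or "wrist"; returns a dict with "image" (400x640x3 uint8, red, green, blue), "intrinsics" (3x3 intrinsics, pixels), "distortion" ([k1, k2, p1, p2, k3] as OpenCV has them; the pictures are not rectified), "T" (4x4, takes a point from camera to world coordinates); the wrist camera has in their place "hand_eye" (4x4, takes a point from camera to tool coordinates, whose origin is the TCP and whose axes are the flange's). Camera axes: x right, y up, looking along -z (the intrinsics and any distortion apply to the point x, -y, -z); pixel columns grow to the right and rows downward; lengths in m; the calibration is good to about 2 mm. A picture is of the moment at which its call begins: read the wrist's pose just before it. There is no depth.
- job.finish_job(): hands the job in; it is judged then, once.
Trained networks look in a picture, given as the dict that the camera call returned (one of the last four; its "shot" number tells which), for a name from the list of things; names that differ only in an ending like _2 or _b are one class to them, and where a whole thing is asked for, a point or a joint stands for the part that bears it (a point fixed in the world has none). Each returns a list of dicts, best first, with "score" (0 to 1); they miss things now and then, are a little off and sometimes report something else, mostly with a low value. They report only what shows in the picture. A call takes as long as a camera call. They do not tell look-alikes from the thing itself.
- viewer.boxes_of(picture, label): "extent" ([centre column, centre row, width, height] in pixels, round what is visible of it).
- viewer.spot_point(picture, label): "point" ([column, row] in pixels: a listed point, or the origin of a listed thing).
The state is a dict: "time": time; "q": joint angles; "joint_vel": joint speeds; "joint_torque": joint torques, N m; "tool_pos": TCP position; "tcp_rot": TCP orientation; "wrist_force": force on the tool from outside, world axes, zero at the start; "torque": the same for the moment, N m; "width": opening from 0.0 (shut) to 1.0 (fully open); "grip_force": force on a finger pad.
Only numpy, scipy, OpenCV 4.12 (cv2) and the standard library are available. Lean on these libraries where they do the work, as an engineer would, in place of code of your own. Each camera call takes 0.05 s, during which the arm holds its last target. There are 200 camera calls.

## Working session

There is one attempt and no reset: what is moved stays moved. The work goes in short steps, Python scripts to look and compute and a tool call to move; the robot and the scene stay as the last step left them, time stands still between calls to the robot, and variables do not carry over. Pictures are saved under pics/ and viewed, at most 17 in all, crops included, and the job is handed in when it is done.

Besides the shell and the picture viewer there is one more tool, called after "Call:" by a JSON object that holds its "op" and its "data". step_arm: Moves the arm, as the interface text tells. Its arguments: {"type":"object","properties":{"series":{"type":"array"},"gripper":{"type":"number"},"newtons":{"type":"number"}},"required":["series"]}

```bash
mkdir -p pics; cat > h.py <<'E'
import numpy as np, cv2
from scipy.spatial.transform import Rotation as R
from workcell import monitor, viewer, job
def shot(n):
    s=monitor.read_state(); p=viewer.read_camera(n)
    if 'T' in p: T=np.array(p['T'])
    else:
        W=np.eye(4); W[:3,:3]=R.from_rotvec(s['tcp_rot']).as_matrix(); W[:3,3]=s['tool_pos']; T=W@np.array(p['hand_eye'])
    p['TT']=T; return p
def save(p,name): cv2.imwrite('pics/'+name,cv2.cvtColor(p['image'],cv2.COLOR_RGB2BGR))
def ray(p,uv):
    x=cv2.undistortPoints(np.array([[uv]],float),np.array(p['intrinsics']),np.array(p['distortion']))[0,0]
    d=p['TT'][:3,:3]@np.array([x[0],-x[1],-1]); return p['TT'][:3,3],d
def atz(p,uv,z):
    o,d=ray(p,uv); return o+d*(z-o[2])/d[2]
def proj(p,P):
    c=np.linalg.inv(p['TT'])@np.append(P,1); c=np.array([c[0],-c[1],-c[2]])
    return cv2.projectPoints(c[None],np.zeros(3),np.zeros(3),np.array(p['intrinsics']),np.array(p['distortion']))[0][0,0]
def tool(v):  # world delta -> tool axes
    s=monitor.read_state(); return R.from_rotvec(s['tcp_rot']).as_matrix().T@np.array(v)
H=dict(cupboard=0,top_handle=.231,top_hinge=.231,dry_mid=.145,ware_board=0,knob_grip=.071,glaze_jar=0,slip_brush=.006,damp1_mid=.035,damp2_mid=.035,damp3_mid=.035)
def find(p,names=H,mn=.2,z=None):
    for n in names:
        for r in viewer.spot_point(p,n):
            if r['score']>mn: print(n,round(r['score'],2),np.round(r['point']),np.round(atz(p,r['point'],H[n] if z is None else z),3))
E
python3 - <<'E'
from h import *
s=monitor.read_state(); print(s['tool_pos'],s['tcp_rot'])
print(R.from_rotvec(s['tcp_rot']).as_matrix().round(3))
for c in('scene','side'):
    p=shot(c); save(p,c+'0.png'); print(c,p['TT'][:3,3].round(2)); find(p)
E
```

```text
[ 0.16016877 -0.65496651  0.22996142] [-3.11683396e+00 -3.75477958e-01  2.80728130e-04]
[[ 0.971  0.237 -0.   ]
 [ 0.237 -0.971  0.002]
 [ 0.    -0.002 -1.   ]]
scene [1.09 0.77 0.93]
cupboard 0.55 [402. 310.] [0.526 0.27  0.   ]
top_handle 0.76 [403. 215.] [0.474 0.173 0.231]
top_hinge 0.56 [340. 248.] [0.671 0.186 0.231]
ware_board 0.66 [285. 179.] [ 0.501 -0.408 -0.   ]
knob_grip 0.42 [350. 228.] [ 0.503 -0.002  0.071]
glaze_jar 0.82 [242. 192.] [ 0.667 -0.425 -0.   ]
slip_brush 0.72 [275. 244.] [ 0.693 -0.121  0.006]
damp1_mid 0.89 [338. 197.] [ 0.426 -0.18   0.035]
damp2_mid 0.82 [226. 198.] [ 0.743 -0.374  0.035]
damp2_mid 0.8 [302. 222.] [ 0.589 -0.135  0.035]
damp2_mid 0.58 [271. 204.] [ 0.629 -0.266  0.035]
damp3_mid 0.77 [308. 186.] [ 0.477 -0.286  0.035]
damp3_mid 0.63 [269. 203.] [ 0.631 -0.275  0.035]
damp3_mid 0.61 [299. 203.] [ 0.549 -0.223  0.035]
side [0.14 0.7  0.95]
cupboard 0.69 [270. 334.] [0.527 0.286 0.   ]
cupboard 0.53 [341. 240.] [ 0.529 -0.056  0.   ]
top_handle 0.74 [314. 244.] [0.477 0.168 0.231]
top_hinge 0.78 [230. 218.] [0.677 0.198 0.231]
dry_mid 0.42 [277. 308.] [0.491 0.293 0.145]
ware_board 0.81 [404. 176.] [ 0.484 -0.403  0.   ]
knob_grip 0.7 [345. 243.] [0.486 0.004 0.071]
glaze_jar 0.53 [359. 158.] [ 0.655 -0.414 -0.   ]
slip_brush 0.94 [304. 207.] [ 0.684 -0.111  0.006]
damp1_mid 0.86 [396. 217.] [ 0.42  -0.186  0.035]
damp2_mid 0.85 [334. 211.] [ 0.585 -0.117  0.035]
damp2_mid 0.6 [330. 150.] [ 0.74  -0.361  0.035]
damp2_mid 0.58 [343. 179.] [ 0.629 -0.252  0.035]
damp3_mid 0.89 [395. 191.] [ 0.468 -0.287  0.035]
damp3_mid 0.81 [363. 198.] [ 0.538 -0.21   0.035]
```

View pics/scene0.png

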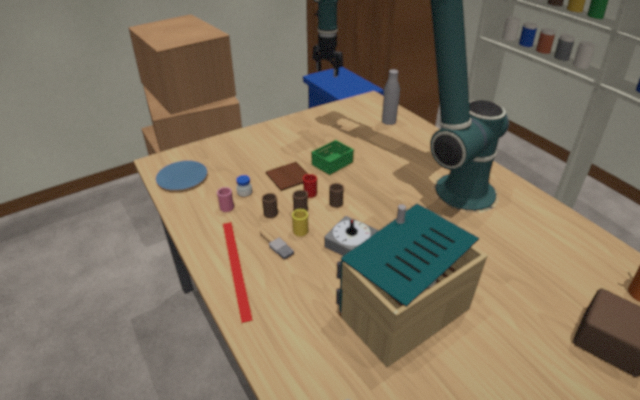

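View pics/side0.png

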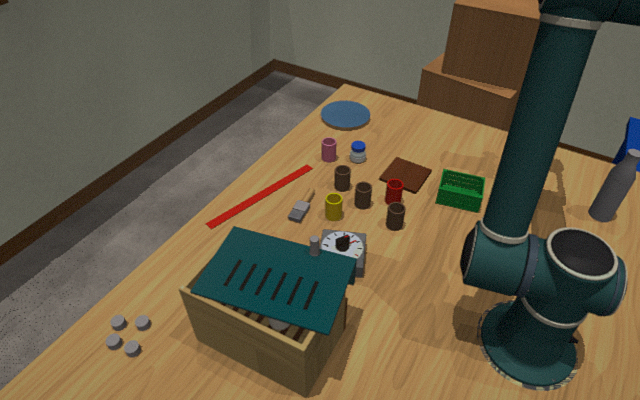

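Both views agree. There are three brown cups, at about (.42,-.18), (.54,-.22) and (.63,-.26). The red, pink and yellow ones are look-alikes. Now I'll triangulate the cupboard.

```bash
cat >> h.py <<'E'
def tri(rs):
    A=np.zeros((3,3));b=np.zeros(3)
    for o,d in rs:
        d=d/np.linalg.norm(d);M=np.eye(3)-np.outer(d,d);A+=M;b+=M@o
    return np.linalg.solve(A,b)
def best(p,n):
    r=viewer.spot_point(p,n); return r[0]['point'] if r else None
def pts(l):  # world waypoints -> tool deltas
    s=monitor.read_state()
    for w in l: print(np.round(tool(np.array(w)-s['tool_pos']),3).tolist())
E
python3 - <<'E'
from h import *
a,b=shot('scene'),shot('side')
for n in('top_handle','top_hinge','cupboard','ware_board','knob_grip'):
    print(n,tri([ray(a,best(a,n)),ray(b,best(b,n))]).round(3))
pts([(.5,-.25,.38),(.476,.1,.38)])
E
```

```text
top_handle [0.58  0.286 0.357]
top_hinge [0.677 0.194 0.237]
cupboard [ 0.526  0.28  -0.001]
ware_board [ 0.487 -0.414 -0.006]
knob_grip [ 0.497 -0.009  0.054]
[0.426, -0.313, -0.149]
[0.486, -0.659, -0.149]
```

Call:
{"op": "step_arm", "data": {"series": [0.06,-0.04,-0.05,0,0.11,-0.08,-0.1,0,0.17,-0.12,-0.149,0,0.22,-0.16,-0.149,0,0.27,-0.2,-0.149,0,0.32,-0.24,-0.149,0,0.37,-0.28,-0.149,0,0.426,-0.313,-0.149,0], "gripper": 1, "newtons": 30}}

```text
time: 2.8
tool_pos: [0.4552, -0.2998, 0.3797]
tcp_rot: [3.118, 0.375, 0.002]
wrist_force: [0.9, -0.1, 0.6]
width: 0.999
grip_force: 0.0
```

Call:
{"op": "step_arm", "data": {"series": [0.01,-0.05,0,0,0.02,-0.11,0,0,0.03,-0.17,0,0,0.04,-0.23,0,0,0.05,-0.29,0,0,0.06,-0.346,0,0,0.06,-0.346,0,0,0.06,-0.346,0,0]}}

```text
time: 3.8
tool_pos: [0.4303, 0.0488, 0.379]
tcp_rot: [3.118, 0.378, 0.0]
wrist_force: [0.0, 0.3, 0.4]
width: 1.002
grip_force: 0.0
```

```bash
python3 - <<'E'
from h import *
p=shot('wrist');save(p,'w1.png');find(p);s=monitor.read_state();print(s['tool_pos'],s['time'],p['TT'].round(2))
a,b=shot('scene'),shot('side')
find(a,['top_handle','top_hinge','cupboard','knob_grip']);find(b,['top_handle','top_hinge','cupboard','knob_grip'])
E
```

```text
top_handle 0.72 [203. 102.] [0.476 0.168 0.231]
ware_board 0.68 [593. 178.] [ 0.488 -0.415  0.   ]
knob_grip 0.59 [367. 112.] [0.5   0.001 0.071]
damp1_mid 0.57 [462. 188.] [ 0.424 -0.185  0.035]
damp2_mid 0.67 [468.  65.] [ 0.598 -0.127  0.035]
damp2_mid 0.56 [565.  58.] [ 0.639 -0.258  0.035]
damp3_mid 0.98 [530. 174.] [ 0.471 -0.283  0.035]
damp3_mid 0.78 [513. 124.] [ 0.536 -0.223  0.035]
[0.43038594 0.0486035  0.37887613] 4.4 [[ 0.24  0.93  0.3   0.51]
 [-0.97  0.23  0.07  0.07]
 [ 0.   -0.3   0.95  0.52]
 [ 0.    0.    0.    1.  ]]
top_handle 0.6 [406. 213.] [0.463 0.17  0.231]
top_hinge 0.97 [339. 250.] [0.677 0.189 0.231]
cupboard 0.77 [403. 313.] [0.529 0.279 0.   ]
cupboard 0.37 [351. 230.] [ 0.46  -0.055  0.   ]
knob_grip 0.49 [351. 228.] [ 0.503 -0.     0.071]
top_handle 0.75 [311. 244.] [0.484 0.17  0.231]
top_hinge 0.55 [232. 219.] [0.673 0.199 0.231]
cupboard 0.59 [273. 335.] [0.521 0.283 0.   ]
knob_grip 0.63 [342. 241.] [0.495 0.004 0.071]
```

View pics/w1.png

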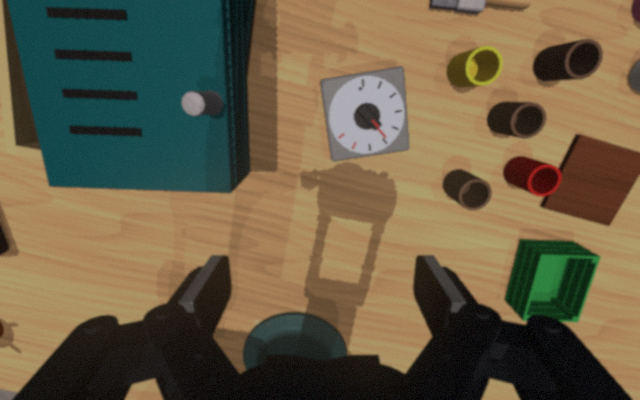

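Handle at (.475,.169), seen at pixel (203,102). Next: go over it, down, and grip.

Call:
{"op": "step_arm", "data": {"series": [0.036,-0.053,0,0,0.072,-0.106,0.02,0,0.072,-0.106,0.06,0,0.072,-0.106,0.1,0,0.072,-0.106,0.13,0,0.072,-0.106,0.15,0,0.072,-0.106,0.16,0,0.072,-0.106,0.16,0]}}

```text
time: 5.9
tool_pos: [0.4749, 0.1689, 0.2185]
tcp_rot: [3.119, 0.376, -0.002]
wrist_force: [-0.1, -0.1, 0.7]
width: 0.999
grip_force: 0.0
```

Call:
{"op": "step_arm", "data": {"series": [0,0,0,0,0,0,0,0,0,0,0,0,0,0,0,0,0,0,0,0,0,0,0,0], "gripper": 0, "newtons": 25}}

```text
time: 6.65
tool_pos: [0.4754, 0.169, 0.2195]
tcp_rot: [-3.119, -0.376, -0.001]
wrist_force: [-0.4, -0.0, 4.3]
width: 0.227
grip_force: 24.9
```

```bash
python3 - <<'E'
from h import *
s=monitor.read_state();t=s['tool_pos'];print(t,s['wrist_force'])
h=np.array([.676,.193]);v=t[:2]-h
for i in range(1,15):
    a=i*1.6/14;c,n=np.cos(a),np.sin(a)
    w=h+np.array([c*v[0]-n*v[1],n*v[0]+c*v[1]]);print(i,np.round(tool([*(w-t[:2]),0]),3))
E
```

```text
[0.4754399  0.1690047  0.21951146] [-0.36063806 -0.04165651  4.2918542 ]
1 [-0.001  0.023 -0.   ]
2 [-0.     0.046  0.   ]
3 [0.003 0.069 0.   ]
4 [0.01  0.091 0.   ]
5 [0.019 0.112 0.   ]
6 [0.03  0.132 0.   ]
7 [0.043 0.151 0.   ]
8 [0.059 0.168 0.   ]
9 [0.076 0.184 0.   ]
10 [0.095 0.197 0.   ]
11 [0.116 0.208 0.   ]
12 [0.137 0.216 0.   ]
13 [0.159 0.222 0.   ]
14 [0.182 0.225 0.   ]
```

Call:
{"op": "step_arm", "data": {"series": [-0.001,0.023,0,0,0,0.046,0,0,0.003,0.069,0,0,0.01,0.091,0,0,0.019,0.112,0,0,0.03,0.132,0,0,0.043,0.151,0,0,0.059,0.168,0,0]}}

```text
time: 7.65
tool_pos: [0.5734, 0.0191, 0.219]
tcp_rot: [-3.119, -0.376, -0.0]
wrist_force: [-1.1, 2.5, 5.0]
width: 0.223
grip_force: 24.5
```

Call:
{"op": "step_arm", "data": {"series": [0.017,0.016,0,0,0.036,0.029,0,0,0.057,0.04,0,0,0.078,0.048,0,0,0.1,0.054,0,0,0.123,0.057,0,0,0.123,0.057,0,0,0.123,0.057,0,0]}}

```text
time: 8.65
tool_pos: [0.7017, -0.0047, 0.2179]
tcp_rot: [-3.115, -0.376, 0.016]
wrist_force: [-13.2, 6.4, 8.5]
width: 0.224
grip_force: 30.1
```

Call:
{"op": "step_arm", "data": {"series": [0,0,0,0,0,0,0,0,0,0,0,0,0,0,-0.03,0,0,0,-0.08,0,0,0,-0.13,0,-0.03,-0.03,-0.18,0,-0.06,-0.06,-0.2,0], "gripper": 1}}

```text
time: 9.65
tool_pos: [0.6336, 0.0374, 0.4227]
tcp_rot: [3.119, 0.374, 0.009]
wrist_force: [-0.2, 0.3, -0.4]
width: 0.999
grip_force: 0.0
```

```bash
python3 - <<'E'
from h import *
a,b=shot('scene'),shot('side');p=shot('wrist')
for n,x in(('scene',a),('side',b),('wrist',p)):
    print(n);find(x,['top_handle','top_hinge','cupboard','dry_mid','damp1_mid','damp2_mid','damp3_mid'])
cv2.imwrite('pics/c2.png',cv2.cvtColor(np.hstack([cv2.resize(x['image'],(400,250)) for x in (b,p)]),cv2.COLOR_RGB2BGR));print(monitor.read_state()['tool_pos'])
E
```

```text
scene
top_handle 0.75 [288. 205.] [ 0.693 -0.013  0.231]
top_hinge 0.98 [339. 250.] [0.677 0.19  0.231]
cupboard 0.97 [402. 312.] [0.528 0.276 0.   ]
dry_mid 0.7 [424. 270.] [0.492 0.285 0.145]
dry_mid 0.39 [340. 249.] [0.621 0.116 0.145]
damp1_mid 0.57 [338. 195.] [ 0.418 -0.19   0.035]
damp2_mid 0.84 [227. 199.] [ 0.74  -0.369  0.035]
damp2_mid 0.63 [269. 205.] [ 0.635 -0.267  0.035]
side
top_handle 0.63 [272. 166.] [0.703 0.    0.231]
top_hinge 0.85 [233. 222.] [0.664 0.204 0.231]
cupboard 0.59 [273. 334.] [0.522 0.283 0.   ]
dry_mid 0.64 [279. 308.] [0.489 0.291 0.145]
damp1_mid 0.91 [393. 219.] [ 0.425 -0.174  0.035]
damp2_mid 0.85 [327. 150.] [ 0.749 -0.357  0.035]
damp2_mid 0.64 [332. 212.] [ 0.586 -0.109  0.035]
damp2_mid 0.47 [342. 179.] [ 0.633 -0.252  0.035]
damp3_mid 0.82 [394. 192.] [ 0.471 -0.28   0.035]
damp3_mid 0.79 [362. 195.] [ 0.545 -0.217  0.035]
wrist
top_handle 0.73 [381. 115.] [ 0.706 -0.006  0.231]
top_hinge 0.62 [184. 100.] [0.672 0.194 0.231]
cupboard 0.64 [178. 168.] [0.527 0.284 0.   ]
dry_mid 0.76 [123. 216.] [0.483 0.296 0.145]
damp1_mid 0.61 [409. 280.] [ 0.422 -0.185  0.035]
damp2_mid 0.91 [486. 187.] [ 0.633 -0.257  0.035]
damp2_mid 0.75 [572. 137.] [ 0.748 -0.365  0.035]
damp3_mid 0.87 [449. 230.] [ 0.54  -0.224  0.035]
damp3_mid 0.83 [467. 271.] [ 0.469 -0.287  0.035]
[0.63280843 0.03766869 0.41902745]
```

View pics/c2.png

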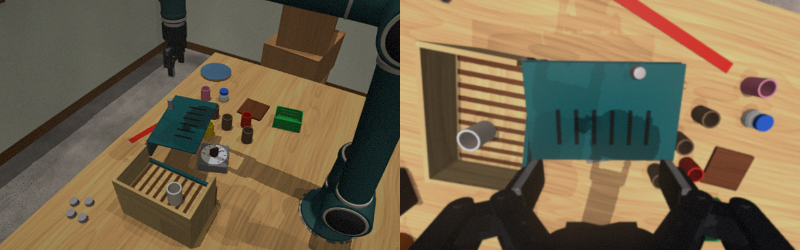

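Door open (handle now at 1.58 rad). The dry cup is at about (.487,.291), upright. I'll hover over it and take one close look.

Call:
{"op": "step_arm", "data": {"series": [-0.02,-0.05,0,0,-0.04,-0.11,0,0,-0.06,-0.17,0,0,-0.08,-0.23,0.02,0,-0.088,-0.25,0.05,0,-0.088,-0.25,0.06,0,-0.088,-0.25,0.06,0]}}

```text
time: 11.72
tool_pos: [0.488, 0.259, 0.3583]
tcp_rot: [3.118, 0.376, -0.002]
wrist_force: [-0.4, 0.1, -0.6]
width: 0.999
grip_force: 0.0
```

```bash
python3 - <<'E'
from h import *
p=shot('wrist');save(p,'w3.png');find(p,['dry_mid','cupboard','top_hinge']);t=monitor.read_state()['tool_pos'];print(t)
E
```

```text
dry_mid 0.55 [290. 163.] [0.484 0.295 0.145]
cupboard 0.91 [310. 119.] [0.526 0.286 0.   ]
[0.48922008 0.25892118 0.3603462 ]
```

View pics/w3.png

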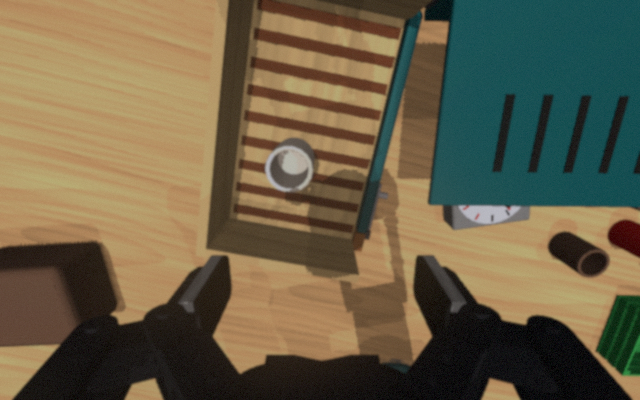

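```bash
python3 - <<'E'
from h import *
p=shot('wrist')
print(atz(p,(289,168),.18))
for uv in((207,250),(357,272)):print(atz(p,uv,.2))
t=monitor.read_state()['tool_pos'];c=atz(p,(289,168),.18);print(tool(c-t))
E
```

```text
[0.4876787  0.29351894 0.18      ]
[0.38465759 0.35913777 0.2       ]
[0.3968432  0.19678977 0.2       ]
[ 0.00635422 -0.03386741  0.18027537]
```

Call:
{"op": "step_arm", "data": {"series": [0.006,-0.034,0.03,0,0.006,-0.034,0.08,0,0.006,-0.034,0.12,0,0.006,-0.034,0.16,0,0.006,-0.034,0.19,0,0.006,-0.034,0.21,0,0.006,-0.034,0.219,0,0.006,-0.034,0.219,0], "gripper": 0.85}}

```text
time: 12.98
tool_pos: [0.4861, 0.294, 0.1402]
tcp_rot: [-3.119, -0.375, -0.0]
wrist_force: [-0.5, 0.3, 1.6]
width: 0.851
grip_force: 0.0
```

Call:
{"op": "step_arm", "data": {"series": [0,0,0,0,0,0,0,0,0,0,0,0,0,0,0,0], "gripper": 0, "newtons": 30}}

```text
time: 13.48
tool_pos: [0.4869, 0.2946, 0.1416]
tcp_rot: [-3.118, -0.376, -0.005]
wrist_force: [0.3, -0.2, 5.5]
width: 0.572
grip_force: 31.8
```

Call:
{"op": "step_arm", "data": {"series": [0,0,-0.03,0,0,0,-0.08,0,0,0,-0.14,0,0,0,-0.2,0,0,0,-0.22,0,0,0,-0.22,0]}}

```text
time: 14.22
tool_pos: [0.486, 0.2943, 0.3608]
tcp_rot: [-3.118, -0.376, -0.003]
wrist_force: [-0.8, -0.6, -2.9]
width: 0.573
grip_force: 31.7
```

```bash
python3 - <<'E'
from h import *
p=shot('wrist');find(p,['ware_board']);t=monitor.read_state();print(t['tool_pos'],t['width'],t['grip_force'])
pts([(.488,-.2,.38),(.488,-.412,.36)])
E
```

```text
[0.48469753 0.29352106 0.35687197] 0.570117386673977 31.709207952953875
[-0.114, 0.48, -0.022]
[-0.164, 0.686, -0.002]
```

Call:
{"op": "step_arm", "data": {"series": [-0.012,0.05,-0.01,0,-0.025,0.105,-0.02,0,-0.038,0.16,-0.02,0,-0.052,0.22,-0.02,0,-0.067,0.28,-0.02,0,-0.081,0.34,-0.02,0,-0.095,0.4,-0.02,0,-0.109,0.46,-0.02,0]}}

```text
time: 15.32
tool_pos: [0.4876, -0.1801, 0.3761]
tcp_rot: [-3.116, -0.375, 0.008]
wrist_force: [1.2, -0.2, -2.4]
width: 0.574
grip_force: 32.0
```

Call:
{"op": "step_arm", "data": {"series": [-0.014,0.06,0,0,-0.028,0.12,0,0,-0.042,0.18,0,0,-0.055,0.226,0.04,0,-0.055,0.226,0.09,0,-0.055,0.226,0.14,0,-0.055,0.226,0.18,0,-0.055,0.226,0.18,0]}}

```text
time: 16.32
tool_pos: [0.4851, -0.4075, 0.1914]
tcp_rot: [-3.107, -0.374, 0.016]
wrist_force: [0.1, 0.6, -2.7]
width: 0.575
grip_force: 32.1
```

```bash
python3 - <<'E'
from h import *
t=monitor.read_state();print(t['tool_pos'],t['width'])
a,b=shot('scene'),shot('side');find(a,['ware_board','dry_mid'],z=None);find(b,['ware_board','dry_mid'])
E
```

```text
[ 0.48511422 -0.40754872  0.19138097] 0.5745899492852302
ware_board 0.84 [287. 178.] [ 0.489 -0.414 -0.   ]
dry_mid 0.7 [280. 128.] [ 0.455 -0.519  0.145]
dry_mid 0.63 [338. 194.] [ 0.497 -0.076  0.145]
ware_board 0.81 [405. 176.] [ 0.484 -0.409  0.   ]
ware_board 0.39 [232. 219.] [0.841 0.035 0.   ]
dry_mid 0.85 [411. 125.] [ 0.515 -0.483  0.145]
```

Call:
{"op": "step_arm", "data": {"series": [0,0,0.05,0,0,0,0.1,0,0,0,0.13,0,0,0,0.14,0,0,0,0.146,0,0,0,0.147,0,0,0,0.147,0]}}

```text
time: 17.5
tool_pos: [0.4903, -0.4122, 0.0546]
tcp_rot: [3.117, 0.376, 0.003]
wrist_force: [-0.4, -0.7, -1.3]
width: 0.573
grip_force: 32.2
```

Call:
{"op": "step_arm", "data": {"series": [0,0,0,0,0,0,0,0,0,0,0,0,0,0,-0.03,0,0,0,-0.08,0,0,0,-0.14,0,0,0,-0.18,0,0,0,-0.2,0], "gripper": 0.85}}

```text
time: 18.5
tool_pos: [0.4903, -0.4122, 0.2564]
tcp_rot: [3.115, 0.375, 0.005]
wrist_force: [0.4, 0.1, 0.2]
width: 0.852
grip_force: 0.0
```

```bash
python3 - <<'E'
from h import *
t=monitor.read_state();print(t['tool_pos'],t['width'])
a,b,w=shot('scene'),shot('side'),shot('wrist')
for x in(a,b,w):
  find(x,['dry_mid'],z=.047); find(x,['damp1_mid','damp2_mid','damp3_mid']);print()
save(w,'w4.png')
E
```

```text
[ 0.49031571 -0.41215722  0.25640827] 0.8519587031631135
damp1_mid 0.45 [337. 197.] [ 0.427 -0.181  0.035]
damp1_mid 0.35 [269. 204.] [ 0.633 -0.271  0.035]
damp2_mid 0.55 [227. 198.] [ 0.739 -0.371  0.035]
damp2_mid 0.53 [269. 202.] [ 0.629 -0.278  0.035]

dry_mid 0.59 [406. 163.] [ 0.488 -0.415  0.047]
damp1_mid 0.71 [230. 219.] [0.821 0.061 0.035]
damp1_mid 0.57 [397. 218.] [ 0.417 -0.183  0.035]
damp2_mid 0.7 [328. 150.] [ 0.743 -0.358  0.035]
damp2_mid 0.6 [336. 209.] [ 0.583 -0.124  0.035]
damp2_mid 0.5 [344. 180.] [ 0.625 -0.249  0.035]
damp3_mid 0.79 [363. 195.] [ 0.543 -0.219  0.035]
damp3_mid 0.79 [394. 189.] [ 0.475 -0.291  0.035]

dry_mid 0.8 [317. 175.] [ 0.482 -0.41   0.047]
damp1_mid 0.56 [123. 175.] [ 0.425 -0.188  0.035]
damp2_mid 0.67 [79.  4.] [ 0.596 -0.133  0.035]
damp3_mid 0.73 [208. 162.] [ 0.464 -0.283  0.035]
damp3_mid 0.58 [158.  80.] [ 0.541 -0.219  0.035]
```

View pics/w4.png

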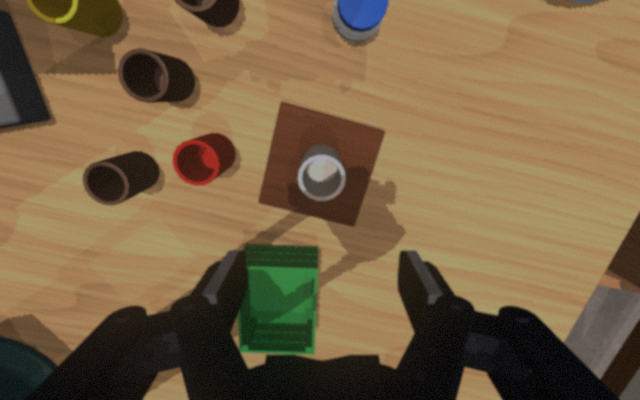

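The dry cup stands on the board, rim at pixel (322,178). Next is damp cup A at (.424,-.185).

Call:
{"op": "step_arm", "data": {"series": [-0.003,-0.05,-0.01,0,-0.006,-0.11,-0.01,0,-0.009,-0.17,-0.01,0,-0.01,-0.22,-0.01,0,-0.01,-0.237,0.02,0,-0.01,-0.237,0.03,0,-0.01,-0.237,0.03,0,-0.01,-0.237,0.03,0]}}

```text
time: 20.25
tool_pos: [0.4242, -0.1846, 0.2238]
tcp_rot: [3.118, 0.374, 0.002]
wrist_force: [-0.3, 0.3, -0.5]
width: 0.849
grip_force: 0.0
```

```bash
cat >> h.py <<'E'
def near(name='wrist',mid=.035,rad=.05,xy=(0,0)):
    p=shot(name);s=monitor.read_state();print('tcp',np.round(s['tool_pos'],4))
    for n in('damp1_mid','damp2_mid','damp3_mid','dry_mid'):
        for r in viewer.spot_point(p,n):
            w=atz(p,r['point'],mid)
            if np.hypot(*(w[:2]-xy))<rad: print(n,round(r['score'],2),w.round(3),'tool d',tool(w-s['tool_pos']).round(3))
    for n in ('damp1_mid',):
        for r in viewer.boxes_of(p,n):
            if r['score']>.3: print('box',np.round(r['extent']),round(r['score'],2))
    return p
E
python3 - <<'E'
from h import *
near(xy=(.424,-.184))
E
```

```text
tcp [ 0.4242 -0.1846  0.2239]
damp1_mid 0.98 [ 0.426 -0.186  0.035] tool d [0.001 0.002 0.189]
box [323. 177.  50.  62.] 0.8
box [603.  14.  69.  22.] 0.61
```

Call:
{"op": "step_arm", "data": {"series": [0.001,0.001,0.05,0,0.001,0.001,0.1,0,0.001,0.001,0.14,0,0.001,0.001,0.17,0,0.001,0.001,0.185,0,0.001,0.001,0.192,0,0.001,0.001,0.192,0,0.001,0.001,0.192,0]}}

```text
time: 21.55
tool_pos: [0.4257, -0.1847, 0.0321]
tcp_rot: [3.118, 0.376, 0.003]
wrist_force: [0.1, 0.5, -0.3]
width: 0.851
grip_force: 0.0
```

Call:
{"op": "step_arm", "data": {"series": [0,0,0,0,0,0,0,0,0,0,0,0,0,0,0,0,0,0,-0.06,0,0,0,-0.12,0,0,0,-0.18,0,0,0,-0.24,0], "gripper": 0}}

```text
time: 22.55
tool_pos: [0.4238, -0.1837, 0.2722]
tcp_rot: [-3.118, -0.376, 0.001]
wrist_force: [0.6, -0.2, -0.6]
width: 0.565
grip_force: 32.2
```

Call:
{"op": "step_arm", "data": {"series": [0,0,-0.06,0,0,0,-0.09,0,0,0,-0.1,0,0,0,-0.1,0]}}

```text
time: 23.05
tool_pos: [0.4243, -0.184, 0.37]
tcp_rot: [-3.118, -0.376, 0.001]
wrist_force: [-1.0, 0.1, -1.1]
width: 0.567
grip_force: 32.3
```

```bash
python3 - <<'E'
from h import *
s=monitor.read_state();print(s['tool_pos'],s['width'],s['grip_force']);pts([(.443,.273,.36)])
E
```

```text
[ 0.42426182 -0.1840162   0.3700127 ] 0.5669698559446613 32.302464712411165
[0.127, -0.439, 0.01]
```

Call:
{"op": "step_arm", "data": {"series": [0.016,-0.055,0,0,0.032,-0.11,0,0,0.05,-0.17,0,0,0.067,-0.23,0,0,0.084,-0.29,0,0,0.101,-0.35,0,0,0.118,-0.41,0,0,0.127,-0.439,0.01,0]}}

```text
time: 24.05
tool_pos: [0.4424, 0.2752, 0.358]
tcp_rot: [3.118, 0.38, -0.006]
wrist_force: [-0.3, -0.2, -1.6]
width: 0.566
grip_force: 32.5
```

Call:
{"op": "step_arm", "data": {"series": [0,0,0.03,0,0,0,0.08,0,0,0,0.13,0,0,0,0.17,0,0,0,0.2,0,0,0,0.212,0,0,0,0.217,0,0,0,0.217,0]}}

```text
time: 25.05
tool_pos: [0.444, 0.2726, 0.1444]
tcp_rot: [-3.119, -0.376, -0.001]
wrist_force: [0.9, -0.5, -1.0]
width: 0.567
grip_force: 32.5
```

Call:
{"op": "step_arm", "data": {"series": [0,0,0,0,0,0,0,0]}}

```text
time: 25.3
tool_pos: [0.4444, 0.2728, 0.1451]
tcp_rot: [-3.118, -0.376, -0.003]
wrist_force: [0.8, -0.0, -1.7]
width: 0.566
grip_force: 32.5
```

Call:
{"op": "step_arm", "data": {"series": [0,0,0.002,0,0,0,0.003,0,0,0,0.003,0]}}

```text
time: 25.68
tool_pos: [0.444, 0.2726, 0.1421]
tcp_rot: [-3.119, -0.376, -0.001]
wrist_force: [-1.7, -0.8, 4.2]
width: 0.57
grip_force: 33.1
```

Call:
{"op": "step_arm", "data": {"series": [0,0,0,0,0,0,0,0,0,0,0,0,0,0,-0.04,0,0,0,-0.1,0,0,0,-0.16,0,0,0,-0.22,0,0,0,-0.22,0], "gripper": 0.85}}

```text
time: 26.68
tool_pos: [0.4462, 0.2739, 0.368]
tcp_rot: [-3.114, -0.375, -0.018]
wrist_force: [0.7, -0.3, 1.2]
width: 0.852
grip_force: 0.0
```

```bash
python3 - <<'E'
from h import *
p=near(mid=.145,xy=(.443,.273));save(p,'w5.png')
near('side',xy=(.54,-.22));pts([(.541,-.22,.36)])
E
```

```text
tcp [0.445  0.2731 0.3643]
box [322. 174.  46.  54.] 0.68
box [517. 176.  35.  18.] 0.56
tcp [0.4429 0.272  0.3587]
box [302. 312.  22.  33.] 0.83
box [344. 245.  20.  21.] 0.33
[-0.022, 0.501, 0.0]
```

View pics/w5.png

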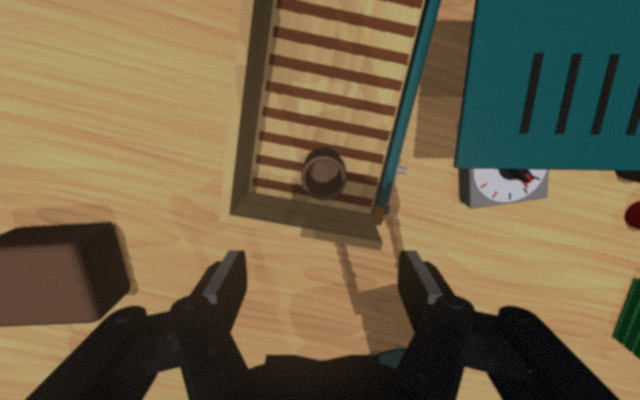

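Cup A stands in the shelf, rim at (323,176). On to cup B.

Call:
{"op": "step_arm", "data": {"series": [-0.003,0.05,0,0,-0.005,0.11,0,0,-0.008,0.17,0,0,-0.01,0.23,0,0,-0.013,0.29,0,0,-0.016,0.35,0,0,-0.018,0.41,0,0,-0.02,0.465,0,0]}}

```text
time: 28.28
tool_pos: [0.5348, -0.1862, 0.361]
tcp_rot: [3.119, 0.375, 0.001]
wrist_force: [-0.2, 1.8, 0.1]
width: 0.85
grip_force: 0.0
```

Call:
{"op": "step_arm", "data": {"series": [0,0.036,0.03,0,0,0.036,0.08,0,0,0.036,0.12,0,0,0.036,0.13,0,0,0.036,0.13,0]}}

```text
time: 28.9
tool_pos: [0.5433, -0.2189, 0.231]
tcp_rot: [-3.119, -0.376, 0.001]
wrist_force: [0.2, -0.4, -0.5]
width: 0.853
grip_force: 0.0
```

```bash
python3 - <<'E'
from h import *
p=near(xy=(.541,-.22),rad=.15);save(p,'w6.png')
E
```

```text
tcp [ 0.5441 -0.2192  0.2325]
damp2_mid 0.75 [ 0.634 -0.259  0.035] tool d [0.077 0.059 0.198]
damp2_mid 0.59 [ 0.598 -0.131  0.035] tool d [ 0.073 -0.074  0.198]
damp3_mid 0.97 [ 0.544 -0.218  0.035] tool d [-0.    -0.002  0.197]
damp3_mid 0.94 [ 0.468 -0.282  0.035] tool d [-0.09   0.042  0.197]
```

View pics/w6.png

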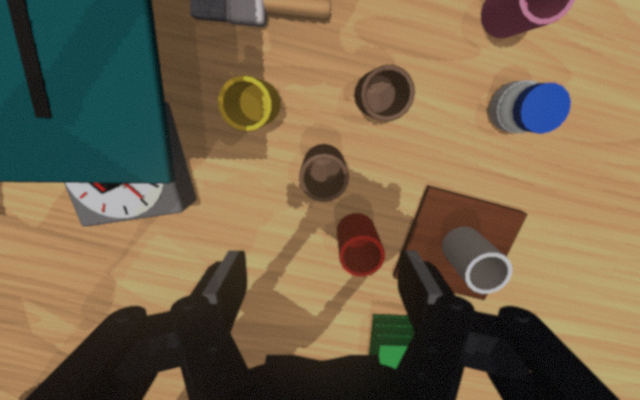

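Cup B is at (.544,-.218) with its neighbours clear of the fingers. Picking it.

Call:
{"op": "step_arm", "data": {"series": [0,-0.001,0.05,0,0,-0.001,0.1,0,0,-0.001,0.14,0,0,-0.001,0.175,0,0,-0.001,0.19,0,0,-0.001,0.199,0,0,-0.001,0.199,0,0,-0.001,0.199,0]}}

```text
time: 30.2
tool_pos: [0.5442, -0.2186, 0.0335]
tcp_rot: [3.118, 0.376, 0.004]
wrist_force: [-0.9, -0.3, 0.6]
width: 0.848
grip_force: 0.0
```

Call:
{"op": "step_arm", "data": {"series": [0,0,0,0,0,0,0,0,0,0,0,0,0,0,0,0,0,0,-0.06,0,0,0,-0.12,0,0,0,-0.18,0,0,0,-0.24,0], "gripper": 0}}

```text
time: 31.2
tool_pos: [0.5422, -0.2177, 0.2732]
tcp_rot: [-3.119, -0.376, 0.001]
wrist_force: [0.8, -0.8, -1.1]
width: 0.57
grip_force: 32.1
```

Call:
{"op": "step_arm", "data": {"series": [0,0,-0.06,0,0,0,-0.09,0,0,0,-0.1,0,0,0,-0.1,0]}}

```text
time: 31.7
tool_pos: [0.5427, -0.2179, 0.371]
tcp_rot: [-3.118, -0.376, 0.001]
wrist_force: [0.8, -0.5, -1.0]
width: 0.572
grip_force: 32.1
```

```bash
python3 - <<'E'
from h import *
s=monitor.read_state();print(s['tool_pos'],s['width'],s['grip_force']);pts([(.528,.279,.36)])
E
```

```text
[ 0.54271202 -0.21790696  0.37101752] 0.5719037555276747 32.10008382098749
[0.104, -0.486, 0.011]
```

Call:
{"op": "step_arm", "data": {"series": [0.012,-0.055,0,0,0.024,-0.115,0,0,0.037,-0.175,0,0,0.05,-0.235,0,0,0.063,-0.295,0,0,0.076,-0.355,0,0,0.089,-0.415,0,0,0.102,-0.475,0,0]}}

```text
time: 32.7
tool_pos: [0.5279, 0.2691, 0.3683]
tcp_rot: [3.117, 0.376, -0.007]
wrist_force: [0.9, 0.1, -1.2]
width: 0.571
grip_force: 32.2
```

Call:
{"op": "step_arm", "data": {"series": [0.002,-0.011,0.01,0,0.002,-0.011,0.06,0,0.002,-0.011,0.12,0,0.002,-0.011,0.17,0,0.002,-0.011,0.205,0,0.002,-0.011,0.22,0,0.002,-0.011,0.227,0,0.002,-0.011,0.227,0]}}

```text
time: 33.7
tool_pos: [0.5293, 0.2788, 0.1458]
tcp_rot: [-3.119, -0.375, -0.002]
wrist_force: [0.4, 0.5, -1.0]
width: 0.57
grip_force: 32.3
```

Call:
{"op": "step_arm", "data": {"series": [0,0,0,0,0,0,0.001,0,0,0,0.002,0]}}

```text
time: 34.08
tool_pos: [0.5289, 0.279, 0.1436]
tcp_rot: [-3.119, -0.376, -0.002]
wrist_force: [0.3, -0.8, -1.6]
width: 0.57
grip_force: 32.3
```

Call:
{"op": "step_arm", "data": {"series": [0,0,0.001,0,0,0,0.001,0]}}

```text
time: 34.33
tool_pos: [0.5289, 0.279, 0.1433]
tcp_rot: [-3.119, -0.376, -0.002]
wrist_force: [-1.9, -0.2, 5.3]
width: 0.571
grip_force: 32.8
```

Call:
{"op": "step_arm", "data": {"series": [0,0,0,0,0,0,0,0,0,0,0,0,0,0,-0.04,0,0,0,-0.1,0,0,0,-0.16,0,0,0,-0.22,0,0,0,-0.22,0], "gripper": 0.85}}

```text
time: 35.33
tool_pos: [0.5312, 0.28, 0.3696]
tcp_rot: [-3.115, -0.375, -0.019]
wrist_force: [-0.6, -0.8, 0.0]
width: 0.853
grip_force: 0.0
```

```bash
python3 - <<'E'
from h import *
p=near(mid=.145,xy=(.49,.275),rad=.2)
near('side',xy=(.63,-.26),rad=.15);pts([(.634,-.26,.36)])
E
```

```text
tcp [0.53   0.2794 0.3657]
damp1_mid 0.65 [0.418 0.232 0.145] tool d [-0.121  0.019  0.22 ]
damp3_mid 0.9 [0.526 0.279 0.145] tool d [-0.004 -0.     0.221]
dry_mid 0.5 [0.417 0.228 0.145] tool d [-0.121  0.023  0.221]
box [337. 262.  45.  62.] 0.71
tcp [0.5278 0.2784 0.3594]
damp2_mid 0.69 [ 0.63  -0.251  0.035] tool d [-0.025  0.539  0.325]
damp2_mid 0.69 [ 0.585 -0.12   0.035] tool d [-0.038  0.4    0.325]
box [343. 244.  15.  12.] 0.53
[-0.025, 0.548, 0.001]
```

```bash
python3 - <<'E'
from h import *
p=near(mid=.145,xy=(.49,.275),rad=.2);save(p,'w7.png');near('scene',mid=.145,xy=(.49,.275),rad=.2)
E
```

```text
tcp [0.5285 0.2787 0.3615]
damp1_mid 0.78 [0.415 0.235 0.145] tool d [-0.12   0.016  0.217]
damp3_mid 0.87 [0.525 0.279 0.145] tool d [-0.003 -0.001  0.217]
box [335. 262.  40.  59.] 0.82
tcp [0.5286 0.2788 0.362 ]
damp1_mid 0.76 [0.413 0.224 0.145] tool d [-0.126  0.026  0.217]
damp3_mid 0.61 [0.533 0.278 0.145] tool d [0.004 0.002 0.217]
box [432. 244.  20.  36.] 0.66
```

View pics/w7.png

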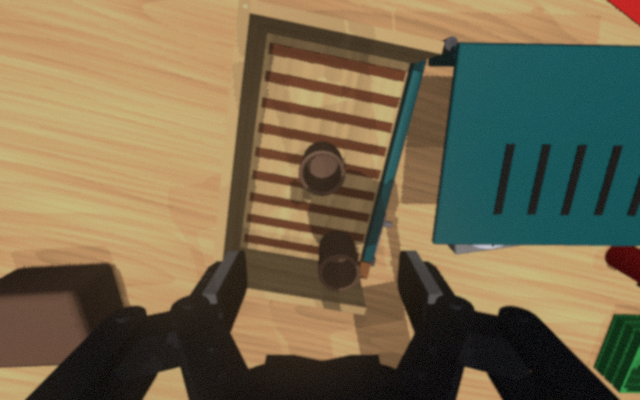

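Cup A was knocked toward the shelf's front corner, now about (.415,.23) with its rim at (340,268). That is still within the allowed range, limited by the wall. I'll fetch C, then check A again.

Call:
{"op": "step_arm", "data": {"series": [-0.003,0.055,0,0,-0.005,0.115,0,0,-0.008,0.175,0,0,-0.011,0.235,0,0,-0.014,0.295,0,0,-0.016,0.355,0,0,-0.019,0.415,0,0,-0.022,0.475,0,0]}}

```text
time: 37.52
tool_pos: [0.6202, -0.1898, 0.3621]
tcp_rot: [3.119, 0.376, 0.001]
wrist_force: [0.7, 0.7, 0.2]
width: 0.85
grip_force: 0.0
```

Call:
{"op": "step_arm", "data": {"series": [-0.002,0.05,0,0,-0.003,0.073,0.03,0,-0.003,0.073,0.08,0,-0.003,0.073,0.12,0,-0.003,0.073,0.13,0,-0.003,0.073,0.13,0]}}

```text
time: 38.28
tool_pos: [0.6345, -0.2594, 0.232]
tcp_rot: [-3.119, -0.376, 0.001]
wrist_force: [0.2, 0.2, 0.3]
width: 0.851
grip_force: 0.0
```

```bash
python3 - <<'E'
from h import *
p=near(xy=(.634,-.26),rad=.12)
b=near('side',mid=.145,xy=(.415,.23),rad=.08);a=near('scene',mid=.145,xy=(.415,.23),rad=.08)
cv2.imwrite('pics/c8.png',cv2.cvtColor(np.hstack([cv2.resize(b['image'][230:390,200:360],(400,400),interpolation=2),cv2.resize(a['image'][190:350,330:490],(400,400),interpolation=2)]),cv2.COLOR_RGB2BGR))
E
```

```text
tcp [ 0.6353 -0.2597  0.2336]
damp2_mid 0.69 [ 0.634 -0.257  0.035] tool d [-0.001 -0.004  0.199]
tcp [ 0.6352 -0.2597  0.2337]
damp1_mid 0.58 [0.41  0.238 0.145] tool d [-0.101 -0.537  0.088]
box [320. 302.  23.  34.] 0.78
tcp [ 0.6344 -0.2595  0.2319]
damp1_mid 0.77 [0.421 0.227 0.145] tool d [-0.092 -0.523  0.087]
```

View pics/c8.png

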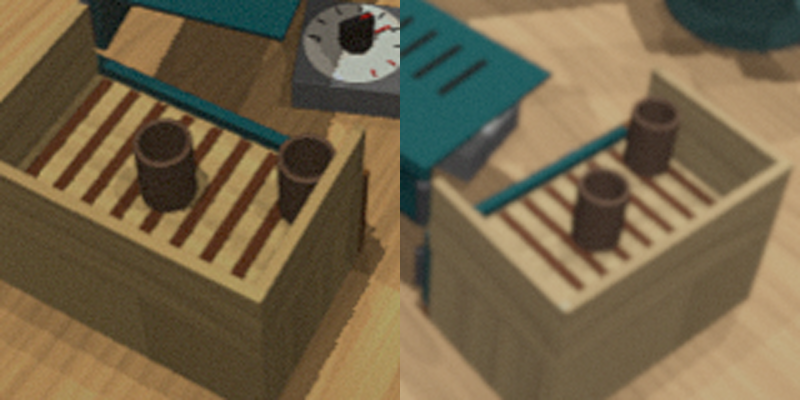

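Both cups stand upright in the shelf; A is in the front corner but in range. Pick C.

Call:
{"op": "step_arm", "data": {"series": [0,-0.002,0.05,0,0,-0.002,0.1,0,0,-0.002,0.14,0,0,-0.002,0.175,0,0,-0.002,0.19,0,0,-0.002,0.2,0,0,-0.002,0.2,0,0,-0.002,0.2,0]}}

```text
time: 40.17
tool_pos: [0.6352, -0.2581, 0.0337]
tcp_rot: [3.118, 0.376, 0.004]
wrist_force: [-0.1, 0.1, 0.1]
width: 0.852
grip_force: 0.0
```

Call:
{"op": "step_arm", "data": {"series": [0,0,0,0,0,0,0,0,0,0,0,0,0,0,0,0,0,0,-0.06,0,0,0,-0.12,0,0,0,-0.18,0,0,0,-0.24,0], "gripper": 0}}

```text
time: 41.18
tool_pos: [0.6332, -0.2571, 0.2727]
tcp_rot: [-3.118, -0.376, 0.002]
wrist_force: [0.9, -0.8, -2.2]
width: 0.584
grip_force: 32.6
```

Call:
{"op": "step_arm", "data": {"series": [0,0,-0.06,0,0,0,-0.09,0,0,0,-0.1,0,0,0,-0.1,0]}}

```text
time: 41.68
tool_pos: [0.6337, -0.2574, 0.3707]
tcp_rot: [-3.118, -0.376, 0.002]
wrist_force: [-0.2, -0.4, -1.7]
width: 0.578
grip_force: 32.6
```

```bash
python3 - <<'E'
from h import *
s=monitor.read_state();print(s['tool_pos'],s['width'],s['grip_force']);pts([(.613,.285,.36)])
near('scene',mid=.145,xy=(.49,.275),rad=.15)
E
```

```text
[ 0.63370071 -0.25740047  0.37074128] 0.5776070925310314 32.58561177179217
[0.109, -0.532, 0.011]
tcp [ 0.6333 -0.2572  0.3694]
damp1_mid 0.98 [0.418 0.227 0.145] tool d [-0.093 -0.521  0.226]
damp3_mid 0.86 [0.526 0.274 0.145] tool d [ 0.022 -0.541  0.226]
box [431. 245.  23.  31.] 0.89
```

Call:
{"op": "step_arm", "data": {"series": [0.011,-0.055,0,0,0.023,-0.115,0,0,0.036,-0.175,0,0,0.048,-0.235,0,0,0.06,-0.295,0,0,0.073,-0.355,0,0,0.085,-0.415,0,0,0.097,-0.475,0,0]}}

```text
time: 42.98
tool_pos: [0.6149, 0.2288, 0.3713]
tcp_rot: [3.119, 0.376, -0.001]
wrist_force: [1.1, -0.0, -2.5]
width: 0.582
grip_force: 32.7
```

Call:
{"op": "step_arm", "data": {"series": [0.012,-0.057,0.01,0,0.012,-0.057,0.06,0,0.012,-0.057,0.12,0,0.012,-0.057,0.17,0,0.012,-0.057,0.205,0,0.012,-0.057,0.22,0,0.012,-0.057,0.227,0,0.012,-0.057,0.227,0]}}

```text
time: 43.98
tool_pos: [0.6143, 0.2854, 0.146]
tcp_rot: [-3.119, -0.376, -0.002]
wrist_force: [-0.1, 0.0, -1.5]
width: 0.58
grip_force: 32.8
```

Call:
{"op": "step_arm", "data": {"series": [0,0,0,0,0,0,0.001,0,0,0,0.001,0]}}

```text
time: 44.35
tool_pos: [0.6138, 0.2852, 0.1446]
tcp_rot: [-3.119, -0.376, -0.002]
wrist_force: [0.4, -0.4, -2.5]
width: 0.577
grip_force: 32.8
```

Call:
{"op": "step_arm", "data": {"series": [0,0,0.001,0,0,0,0.002,0,0,0,0.002,0]}}

```text
time: 44.72
tool_pos: [0.6138, 0.2852, 0.1435]
tcp_rot: [-3.119, -0.376, -0.001]
wrist_force: [-1.4, -1.2, 5.7]
width: 0.583
grip_force: 33.2
```

Call:
{"op": "step_arm", "data": {"series": [0,0,0,0,0,0,0,0,0,0,0,0,0,0,-0.04,0,0,0,-0.1,0,0,0,-0.16,0,0,0,-0.22,0,0,0,-0.22,0], "gripper": 0.85}}

```text
time: 45.72
tool_pos: [0.6161, 0.2863, 0.3705]
tcp_rot: [-3.115, -0.375, -0.021]
wrist_force: [-0.0, 0.4, 0.3]
width: 0.85
grip_force: 0.0
```

```bash
python3 - <<'E'
from h import *
p=near(mid=.145,xy=(.5,.275),rad=.2);save(p,'w9.png');find(p,['top_handle'])
b=shot('side');find(b,['top_handle']);find(b,['dry_mid'],z=.047)
pts([(.703,-.005,.36)])
E
```

```text
tcp [0.6149 0.2858 0.3664]
damp1_mid 0.6 [0.414 0.232 0.145] tool d [-0.209  0.004  0.221]
damp1_mid 0.29 [0.614 0.284 0.145] tool d [-0.002  0.002  0.221]
damp2_mid 0.81 [0.612 0.284 0.145] tool d [-0.003  0.001  0.221]
damp3_mid 0.83 [0.519 0.279 0.145] tool d [-0.094 -0.016  0.222]
box [325. 317.  38.  64.] 0.89
top_handle 0.29 [310. 201.] [0.599 0.294 0.231]
top_handle 0.89 [271. 164.] [ 0.711 -0.006  0.231]
top_handle 0.55 [355. 160.] [ 0.535 -0.131  0.231]
dry_mid 0.61 [402. 163.] [ 0.498 -0.407  0.047]
[0.018, 0.303, 0.001]
```

View pics/w9.png

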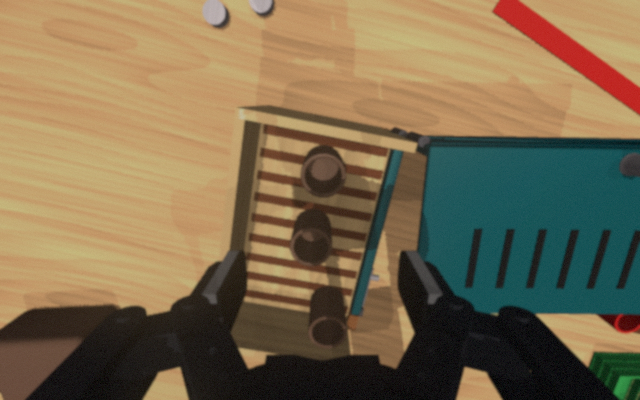

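All three damp cups are upright on the shelf, rims at (323,172), (312,238) and (328,326). Back to the handle.

Call:
{"op": "step_arm", "data": {"series": [0.003,0.05,0,0,0.007,0.11,0,0,0.01,0.17,0,0,0.014,0.23,0,0,0.018,0.285,0,0,0.018,0.303,0,0,0.018,0.303,0,0], "gripper": 1}}

```text
time: 47.1
tool_pos: [0.7029, -0.0058, 0.3614]
tcp_rot: [-3.119, -0.372, 0.001]
wrist_force: [0.8, 1.0, -0.6]
width: 1.003
grip_force: 0.0
```

```bash
python3 - <<'E'
from h import *
p=shot('wrist');find(p,['top_handle']);s=monitor.read_state();print(s['tool_pos'])
for r in viewer.spot_point(p,'top_handle')[:1]: print(tool(atz(p,r['point'],.231)-s['tool_pos']))
E
```

```text
top_handle 0.75 [322. 184.] [ 0.705 -0.005  0.231]
[ 0.70267239 -0.00353793  0.36180248]
[0.002      0.0024232  0.13080045]
```

Call:
{"op": "step_arm", "data": {"series": [0.001,0.001,0.05,0,0.001,0.001,0.09,0,0.001,0.001,0.12,0,0.001,0.001,0.135,0,0.001,0.001,0.141,0,0.001,0.001,0.141,0,0.001,0.001,0.141,0]}}

```text
time: 48.12
tool_pos: [0.7051, -0.0056, 0.2228]
tcp_rot: [3.119, 0.376, 0.005]
wrist_force: [0.1, 0.6, 0.2]
width: 1.0
grip_force: 0.0
```

Call:
{"op": "step_arm", "data": {"series": [0,0,0,0,0,0,0,0,0,0,0,0,0,0,0,0,0,0,0,0,0,0,0,0], "gripper": 0, "newtons": 25}}

```text
time: 48.88
tool_pos: [0.7038, -0.0042, 0.2212]
tcp_rot: [-3.117, -0.376, 0.001]
wrist_force: [-2.7, 6.1, 2.4]
width: 0.224
grip_force: 25.7
```

```bash
python3 - <<'E'
from h import *
s=monitor.read_state();t=s['tool_pos'];print(t,s['wrist_force'],s['width'])
h=np.array([.676,.193]);v=t[:2]-h
a0=np.arctan2(*v[::-1]);a1=np.arctan2(.169-.193,.4752-.676);tot=(a1-a0)%(2*np.pi)-2*np.pi;print(tot)
for i in range(1,15):
    a=i*tot/14;c,n=np.cos(a),np.sin(a)
    w=h+np.array([c*v[0]-n*v[1],n*v[0]+c*v[1]]);print(i,np.round(tool([*(w-t[:2]),0]),3))
E
```

```text
[ 0.70379064 -0.00422496  0.22116738] [-2.6646537   6.05691616  2.40748716] 0.22446594554304478
-1.5918254244985173
1 [-0.022 -0.004  0.   ]
2 [-0.044 -0.01   0.   ]
3 [-0.065 -0.018  0.   ]
4 [-0.085 -0.029  0.   ]
5 [-0.104 -0.042  0.   ]
6 [-0.12  -0.057  0.   ]
7 [-0.136 -0.074  0.   ]
8 [-0.149 -0.092  0.   ]
9 [-0.16  -0.112  0.   ]
10 [-0.168 -0.133  0.   ]
11 [-0.174 -0.155  0.   ]
12 [-0.178 -0.177  0.   ]
13 [-0.179 -0.2    0.   ]
14 [-0.178 -0.222  0.001]
```

Call:
{"op": "step_arm", "data": {"series": [-0.022,-0.004,0,0,-0.044,-0.01,0,0,-0.065,-0.018,0,0,-0.085,-0.029,0,0,-0.104,-0.042,0,0,-0.12,-0.057,0,0,-0.136,-0.074,0,0,-0.149,-0.092,0,0]}}

```text
time: 49.88
tool_pos: [0.534, 0.0427, 0.2209]
tcp_rot: [3.11, 0.372, -0.012]
wrist_force: [-9.5, -14.8, 7.4]
width: 0.224
grip_force: 24.9
```

Call:
{"op": "step_arm", "data": {"series": [-0.011,-0.02,0,0,-0.019,-0.041,0,0,-0.025,-0.063,0,0,-0.029,-0.085,0,0,-0.03,-0.108,0,0,-0.029,-0.13,0,0,-0.029,-0.132,0,0,-0.029,-0.132,0,0]}}

```text
time: 50.88
tool_pos: [0.4752, 0.1693, 0.2208]
tcp_rot: [3.118, 0.376, -0.009]
wrist_force: [-8.0, -1.4, 7.0]
width: 0.226
grip_force: 27.4
```

```bash
python3 - <<'E'
from h import *
s=monitor.read_state();t=s['tool_pos'];print(t,s['wrist_force'],s['width'])
E
```

```text
[0.47524618 0.16928222 0.22078963] [-8.00545827 -1.36886384  6.97903882] 0.22566065601868776
```

Call:
{"op": "step_arm", "data": {"series": [0,-0.002,0,0,0,-0.004,0,0,0,-0.004,0,0]}}

```text
time: 51.25
tool_pos: [0.4749, 0.1727, 0.2208]
tcp_rot: [3.118, 0.375, -0.008]
wrist_force: [-8.0, -2.0, 4.5]
width: 0.223
grip_force: 27.1
```

Call:
{"op": "step_arm", "data": {"series": [0,0,0,0,0,0,0,0,0,0,0,0,0,0,-0.02,0,0,0,-0.06,0,0,0,-0.1,0,0,0.05,-0.13,0,0,0.1,-0.13,0], "gripper": 1}}

```text
time: 52.25
tool_pos: [0.5029, 0.076, 0.3549]
tcp_rot: [3.118, 0.379, 0.011]
wrist_force: [0.9, 0.1, -0.1]
width: 1.001
grip_force: 0.0
```

```bash
python3 - <<'E'
from h import *
p=shot('wrist');save(p,'w10.png');find(p,['top_handle','knob_grip']);a=shot('scene');find(a,['top_handle','top_hinge']);b=shot('side');find(b,['top_handle'])
print(monitor.read_state()['tool_pos']);pts([(.5,0,.23)])
E
```

```text
top_handle 0.86 [209. 197.] [0.473 0.171 0.231]
knob_grip 0.89 [374. 174.] [ 0.498 -0.001  0.071]
top_handle 0.71 [404. 214.] [0.472 0.173 0.231]
top_hinge 0.56 [340. 248.] [0.672 0.186 0.231]
top_handle 0.97 [314. 247.] [0.473 0.174 0.231]
[0.500473   0.0774011  0.35044855]
[-0.019, 0.075, 0.12]
```

View pics/w10.png

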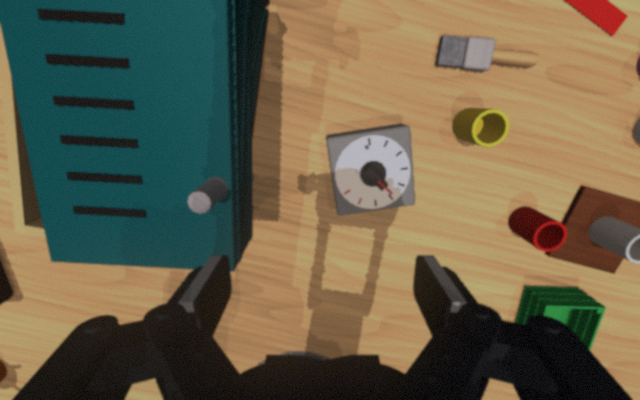

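The handle gave 3 mm with no resistance, so I'll regrasp and push until it meets the stop.

Call:
{"op": "step_arm", "data": {"series": [0,-0.05,0,0,0,-0.1,0,0,0,-0.1,0.04,0,0,-0.1,0.09,0,0,-0.1,0.12,0,0,-0.1,0.13,0,0,-0.1,0.13,0,0,-0.1,0.13,0]}}

```text
time: 53.65
tool_pos: [0.4782, 0.1741, 0.2228]
tcp_rot: [-3.118, -0.376, -0.005]
wrist_force: [0.1, 0.4, 0.0]
width: 1.003
grip_force: 0.0
```

Call:
{"op": "step_arm", "data": {"series": [0,0,0,0,0,0,0,0,0,0,0,0,0,0,0,0,0,0,0,0,0,0,0,0], "gripper": 0}}

```text
time: 54.4
tool_pos: [0.4772, 0.1735, 0.2212]
tcp_rot: [3.119, 0.376, 0.0]
wrist_force: [-0.5, -0.6, 2.7]
width: 0.227
grip_force: 24.8
```

Call:
{"op": "step_arm", "data": {"series": [0,-0.002,0,0,0,-0.003,0,0,0,-0.003,0,0,0,-0.003,0,0]}}

```text
time: 54.9
tool_pos: [0.4769, 0.1765, 0.2212]
tcp_rot: [-3.119, -0.375, -0.002]
wrist_force: [3.4, -1.6, 2.9]
width: 0.224
grip_force: 24.6
```

Call:
{"op": "step_arm", "data": {"series": [0,-0.002,0,0,0,-0.003,0,0,0,-0.003,0,0,0,-0.003,0,0]}}

```text
time: 55.4
tool_pos: [0.4765, 0.1796, 0.2212]
tcp_rot: [-3.119, -0.376, -0.003]
wrist_force: [4.7, -1.2, 1.8]
width: 0.224
grip_force: 24.4
```

Call:
{"op": "step_arm", "data": {"series": [0,-0.003,0,0,0,-0.006,0,0,0,-0.006,0,0,0,-0.006,0,0]}}

```text
time: 55.9
tool_pos: [0.4758, 0.1858, 0.2212]
tcp_rot: [-3.118, -0.376, -0.006]
wrist_force: [7.3, 0.6, 0.5]
width: 0.222
grip_force: 24.5
```

```bash
python3 - <<'E'
from h import *
s=monitor.read_state();print(s['tool_pos'],s['wrist_force'])
b=shot('side');a=shot('scene')
cv2.imwrite('pics/c11.png',cv2.cvtColor(np.hstack([cv2.resize(b['image'][215:375,180:360],(400,355),interpolation=2),cv2.resize(a['image'][190:350,320:500],(400,355),interpolation=2)]),cv2.COLOR_RGB2BGR))
E
```

```text
[0.47576269 0.185778   0.22121072] [7.34799318 0.56395876 0.50877037]
```

View pics/c11.png

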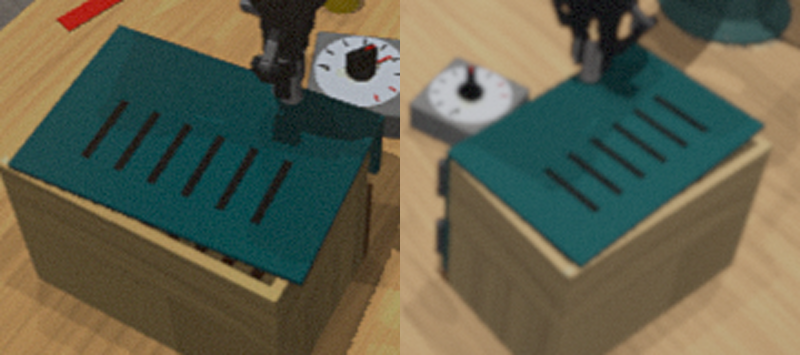

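The picture shows the hood's rear edge still clear of the rear wall, so it started ajar. I'll keep closing.

Call:
{"op": "step_arm", "data": {"series": [0.003,-0.004,0,0,0.005,-0.008,0,0,0.005,-0.008,0,0,0.005,-0.008,0,0]}}

```text
time: 56.5
tool_pos: [0.4758, 0.1948, 0.2211]
tcp_rot: [-3.118, -0.376, 0.005]
wrist_force: [-1.8, -1.0, 5.7]
width: 0.225
grip_force: 25.3
```

Call:
{"op": "step_arm", "data": {"series": [0.002,-0.004,0,0,0.003,-0.007,0,0,0.003,-0.007,0,0,0.003,-0.007,0,0]}}

```text
time: 57.0
tool_pos: [0.4761, 0.2001, 0.2211]
tcp_rot: [3.116, 0.376, -0.009]
wrist_force: [-5.5, -9.0, 9.6]
width: 0.225
grip_force: 25.8
```

Call:
{"op": "step_arm", "data": {"series": [0.002,-0.004,0,0,0.003,-0.006,0,0,0.003,-0.006,0,0,0.003,-0.006,0,0]}}

```text
time: 57.5
tool_pos: [0.4759, 0.2, 0.2209]
tcp_rot: [3.103, 0.375, -0.018]
wrist_force: [-10.1, -28.7, 16.7]
width: 0.226
grip_force: 29.0
```

Stop reached (29 N at y=.200). Ease off, release and go above the knob.

Call:
{"op": "step_arm", "data": {"series": [-0.002,0.004,0,0,-0.002,0.005,0,0]}}

```text
time: 57.75
tool_pos: [0.476, 0.2, 0.221]
tcp_rot: [3.114, 0.375, -0.012]
wrist_force: [-7.9, -9.2, 10.4]
width: 0.223
grip_force: 26.1
```

Call:
{"op": "step_arm", "data": {"series": [0,0,0,0,0,0,0,0,0,0,0,0,0,0,-0.02,0,0,0,-0.06,0,0,0,-0.1,0,0,0.05,-0.11,0,0,0.1,-0.11,0], "gripper": 1}}

```text
time: 58.75
tool_pos: [0.5039, 0.1057, 0.3326]
tcp_rot: [-3.118, -0.38, -0.005]
wrist_force: [0.1, 0.4, 0.3]
width: 0.997
grip_force: 0.0
```

```bash
python3 - <<'E'
from h import *
p=shot('wrist');find(p,['top_handle','knob_grip']);a=shot('scene');find(a,['top_handle']);b=shot('side');find(b,['top_handle'])
s=monitor.read_state();print(s['tool_pos'],s['q'][5]);pts([(.498,0,.22)])
E
```

```text
top_handle 0.87 [201. 206.] [0.472 0.2   0.231]
knob_grip 0.58 [397. 187.] [ 0.492 -0.     0.071]
top_handle 0.68 [412. 221.] [0.471 0.204 0.231]
top_handle 0.81 [307. 252.] [0.478 0.194 0.231]
[0.50258503 0.10678295 0.33053706] 1.4901488524165776
[-0.03, 0.103, 0.11]
```

Call:
{"op": "step_arm", "data": {"series": [-0.015,0.05,0.02,0,-0.03,0.1,0.06,0,-0.03,0.103,0.1,0,-0.03,0.103,0.11,0,-0.03,0.103,0.11,0]}}

```text
time: 59.72
tool_pos: [0.4981, -0.0003, 0.2208]
tcp_rot: [-3.118, -0.378, 0.002]
wrist_force: [0.0, 0.4, 0.5]
width: 1.002
grip_force: 0.0
```

```bash
python3 - <<'E'
from h import *
p=shot('wrist');find(p,['knob_grip']);s=monitor.read_state();print(s['tool_pos'],s['q'][5])
u=p['image'][60:300,200:440];cv2.imwrite('pics/w12.png',cv2.cvtColor(cv2.resize(u,(600,600),interpolation=cv2.INTER_CUBIC),cv2.COLOR_RGB2BGR))
E
```

```text
knob_grip 0.96 [321. 185.] [ 0.494 -0.001  0.071]
[ 4.99558427e-01 -4.54659550e-04  2.22820160e-01] 1.2783305633075623
```

View pics/w12.png

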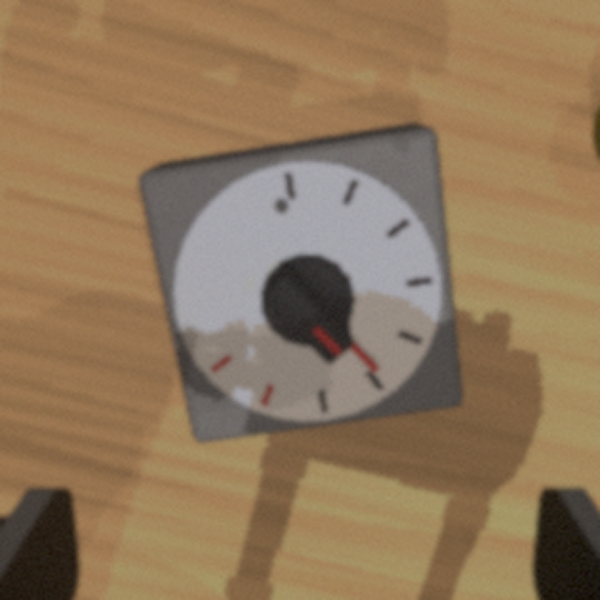

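The pointer is about 140° clockwise of tool x, and the zero tick about -10°, so I need about 2.6 rad anticlockwise. First align the gripper with the bar (-0.70).

Call:
{"op": "step_arm", "data": {"series": [-0.002,0,0,-0.17,-0.002,0,0,-0.34,-0.002,0,0,-0.51,-0.002,0,0,-0.68,-0.002,0,0.01,-0.7,-0.002,0,0.02,-0.7,-0.002,0,0.02,-0.7], "gripper": 0.6}}

```text
time: 60.7
tool_pos: [0.4954, -0.0017, 0.1996]
tcp_rot: [-2.801, -1.42, 0.003]
wrist_force: [-0.0, -0.4, -0.3]
width: 0.599
grip_force: 0.0
```

```bash
python3 - <<'E'
from h import *
p=shot('wrist');find(p,['knob_grip']);s=monitor.read_state();print(s['tool_pos'],s['q'][5])
print(tool(atz(p,best(p,'knob_grip'),.071)-s['tool_pos']))
u=p['image'][60:300,200:440];cv2.imwrite('pics/w13.png',cv2.cvtColor(cv2.resize(u,(500,500),interpolation=cv2.INTER_CUBIC),cv2.COLOR_RGB2BGR))
E
```

```text
knob_grip 0.96 [320. 188.] [ 0.494 -0.001  0.071]
[ 0.49612001 -0.00184499  0.20056258] 0.5778820620649092
[-0.00092717 -0.00240272  0.12956297]
```

View pics/w13.png

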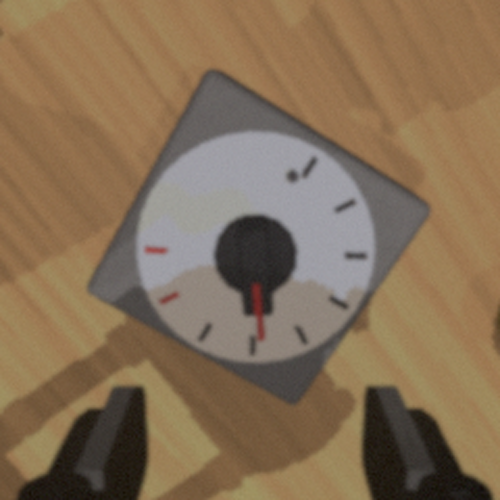

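Bar aligned. Descend and grip it.

Call:
{"op": "step_arm", "data": {"series": [-0.001,-0.002,0.04,0,-0.001,-0.002,0.08,0,-0.001,-0.002,0.11,0,-0.001,-0.002,0.13,0,-0.001,-0.002,0.142,0,-0.001,-0.002,0.142,0,-0.001,-0.002,0.142,0]}}

```text
time: 61.72
tool_pos: [0.4951, -0.0016, 0.0599]
tcp_rot: [2.8, 1.422, 0.003]
wrist_force: [-0.0, 0.5, -0.5]
width: 0.593
grip_force: 0.0
```

Call:
{"op": "step_arm", "data": {"series": [0,0,0,0,0,0,0,0,0,0,0,0,0,0,0,0,0,0,0,0], "gripper": 0, "newtons": 25}}

```text
time: 62.35
tool_pos: [0.4952, -0.0019, 0.0598]
tcp_rot: [2.8, 1.422, 0.003]
wrist_force: [1.3, -2.9, 5.5]
width: 0.144
grip_force: 31.6
```

Call:
{"op": "step_arm", "data": {"series": [0,0,0,-0.17,0,0,0,-0.34,0,0,0,-0.51,0,0,0,-0.68,0,0,0,-0.85,0,0,0,-1.02,0,0,0,-1.19,0,0,0,-1.36]}}

```text
time: 63.35
tool_pos: [0.4957, -0.0018, 0.0598]
tcp_rot: [1.275, 2.868, 0.001]
wrist_force: [3.0, -2.2, 4.0]
width: 0.144
grip_force: 31.3
```

Call:
{"op": "step_arm", "data": {"series": [0,0,0,-0.17,0,0,0,-0.34,0,0,0,-0.51,0,0,0,-0.68,0,0,0,-0.85,0,0,0,-1.0,0,0,0,-1.1,0,0,0,-1.15]}}

```text
time: 64.35
tool_pos: [0.4958, -0.0014, 0.0598]
tcp_rot: [-0.484, 3.101, -0.0]
wrist_force: [2.8, -0.9, 3.8]
width: 0.145
grip_force: 31.3
```

```bash
python3 - <<'E'
from h import *
s=monitor.read_state();print(s['tool_pos'],s['q'][5],s['torque'],s['wrist_force'],s['width'])
E
```

```text
[ 0.49584466 -0.00140309  0.05980664] -1.9345119392146364 [-0.09875276 -0.4318731  -0.07269637] [ 2.76712239 -0.94963909  3.77529979] 0.14502810905646446
```

Call:
{"op": "step_arm", "data": {"series": [0,0,0,-0.05,0,0,0,-0.05,0,0,0,-0.05]}}

```text
time: 64.72
tool_pos: [0.4958, -0.0014, 0.0598]
tcp_rot: [-0.558, 3.088, -0.001]
wrist_force: [5.7, 0.5, 4.8]
width: 0.145
grip_force: 31.4
```

```bash
python3 - <<'E'
from h import *
s=monitor.read_state();print(s['q'][5],s['torque'],s['wrist_force'],s['joint_torque'][5])
E
```

```text
-1.9817563985389086 [-0.00447228 -0.72056384  0.02015625] [5.67368667 0.49173703 4.81935367] 0.014156938414089382
```

Call:
{"op": "step_arm", "data": {"series": [0,0,0,-0.05,0,0,0,-0.05,0,0,0,-0.05]}}

```text
time: 65.1
tool_pos: [0.4958, -0.0014, 0.0598]
tcp_rot: [-0.632, 3.074, -0.0]
wrist_force: [4.6, -0.1, 4.4]
width: 0.145
grip_force: 32.2
```

```bash
python3 - <<'E'
from h import *
s=monitor.read_state();print(s['q'][5],s['torque'],s['wrist_force'],s['joint_torque'][5])
E
```

```text
-2.0307853711753476 [ 0.02837    -0.71300176 -0.5019315 ] [ 4.63430709 -0.07473839  4.40986179] -0.5047405511140823
```

The stop is felt (0.5 N m). Release, rise and check.

Call:
{"op": "step_arm", "data": {"series": [0,0,0,0.03,0,0,0,0.03]}}

```text
time: 65.35
tool_pos: [0.4958, -0.0014, 0.0598]
tcp_rot: [-0.588, 3.083, -0.001]
wrist_force: [5.5, -0.2, 4.8]
width: 0.144
grip_force: 31.5
```

Call:
{"op": "step_arm", "data": {"series": [0,0,0,0,0,0,0,0,0,0,0,0,0,0,-0.03,0,0,0,-0.08,0,0,0,-0.13,0,0,0,-0.18,0,0,0,-0.2,0], "gripper": 0.6}}

```text
time: 66.35
tool_pos: [0.4953, -0.0016, 0.2625]
tcp_rot: [-0.589, 3.081, -0.002]
wrist_force: [0.2, 0.2, 0.4]
width: 0.598
grip_force: 0.0
```

Call:
{"op": "step_arm", "data": {"series": [0,0,-0.05,0,0,0,-0.1,0,0,0,-0.1,0,0,0,-0.1,0]}}

```text
time: 66.85
tool_pos: [0.4936, -0.0015, 0.3581]
tcp_rot: [0.59, -3.084, -0.0]
wrist_force: [-1.0, 0.8, -0.5]
width: 0.601
grip_force: 0.0
```

```bash
python3 - <<'E'
from h import *
p=shot('wrist');a=shot('scene');b=shot('side');find(a,['top_handle']);find(b,['top_handle']);find(b,['dry_mid'],z=.047)
r=lambda i:cv2.resize(i,(400,400),interpolation=cv2.INTER_CUBIC)
cv2.imwrite('pics/w14.png',cv2.cvtColor(np.hstack([r(p['image'][60:300,200:440]),r(b['image'][140:380,190:430])]),cv2.COLOR_RGB2BGR))
print(monitor.read_state()['time'])
E
```

```text
top_handle 0.9 [307. 256.] [0.472 0.203 0.231]
dry_mid 0.96 [404. 166.] [ 0.487 -0.396  0.047]
67.15
```

View pics/w14.png

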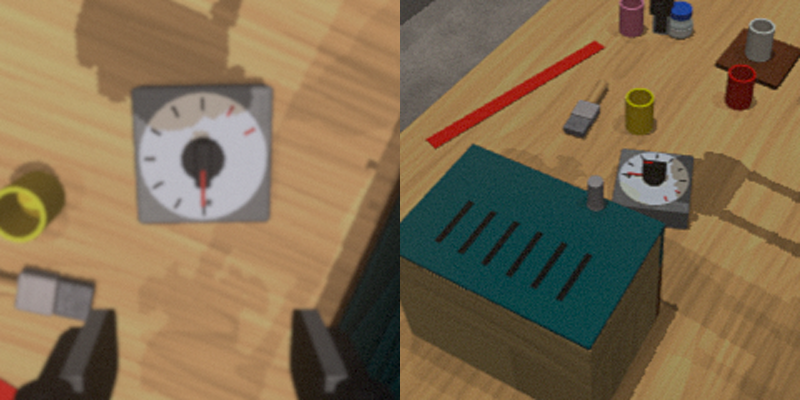

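The pointer lies on the zero tick beside the pin (203,205), the hood is flush with the cupboard, and the dry cup stands on its board. Handing in.

```bash
python3 -c "
from workcell import job;print(job.finish_job())"
```

```text
the job is handed in; nothing more can be done
None
```

I handed the job in at about 67 s: the dry cup is on the ware board, all three damp cups are upright on the shelf, the top half is shut to its stop and the pointer is back at zero; no verdict came back.

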